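Clear the wax-trimming station, pull its filter and hold it up for inspection

ROBOT

A 6-joint arm with a two-finger parallel gripper is mounted at the origin on a cart in front of the work surface, level with it; the furniture and walls round the work are solid. World frame = base frame: x ahead of the robot, y to its left, z up, the work surface at z = 0. Lengths are in m, angles in rad, forces in N, time in s.
With the tool pointing down it reaches from about 0.4 to 0.825 m from the base axis. Payload 7 kg.
Tool frame: the origin (TCP) lies at the very end of the fingers, on their centre line; the grasp point (between the pads) lies 19 mm behind it; z points along the fingers, x is the direction in which the jaws open and shut, and the axes are right-handed (so a half turn about z gives the same grasp; the last joint's range is limited). The gripper opens to 85 mm and grips with 20 to 120 N. Pads are 22 mm wide; open, the fingers measure 114 mm over their backs; the gripper's body (76 mm by 85 mm) begins 54 mm behind the grasp point. The pads swing forward as they close: fully open they stand 13 mm farther back than shut.
Start: joints at [1.487, 0.359, 0.012, 0, -1.224, -0.288], TCP at [0.245, 0.629, 0.231] pointing down, gripper open.
Joint ranges: [-3.07, 3.07], [-1.43, 2.12], [-1.02, 1.25], [-3.03, 1.67], [-3.05, -0], [-3.03, 3.03]. Speed limits (rad/s): [2.39, 2.39, 3.01, 3.14, 3.14, 3.14].

INTERFACE

Orientations are given as [roll, pitch, yaw] about the fixed x, y, z axes, in that order (R = Rz(yaw) Ry(pitch) Rx(roll)).
In Python, from bench import ctrl, eyes gives the robot as it stands. The module is installed in compiled form; this text tells all that it offers.
- The arm moves only by the tool drive_tool, never from a script. Its argument "rows" is a list of rows, each a list of 7 numbers: the opening in per cent of the stroke, from 0 (shut) to 100 (fully open), then the shift along the tool's x, y, z in mm, then the turn, a rotation vector about the tool's x, y, z in rad. A call has 1 to 8 rows; each row is the pose to reach, as a shift and turn from the pose measured when the call began, along the tool's axes at that moment; what a row does not reach only later rows make up. A row lasts 1/12 s, in which the tool goes at most 41.7 mm and 7.16 degrees, less where a joint would pass 70% of its speed; a pose out of reach is approached as far as the arm can. A call with a gripper value outside its range is refused whole. The fingers move at their own pace and stop on an object; "force" is the grip in N (left out, the last holds). Time passes only in rows, so rows that repeat a pose let the fingers close. It gives the time, the measured TCP pose, the force and the opening at its end, in the units of the state.
- ctrl.read_state(): the state, without advancing time (a new reading comes with each control period).
- eyes.grab_frame(name): name is "scene" or "side" or "wrist"; returns a dict with "img" (480x640x3 uint8, blue, green, red), "vertical_fov" (degrees; the focal length in pixels is half the picture's height over the tangent of half this angle, whatever the lens; pixels are square), "cx", "cy" (the principal point, pixels), "rvec" (rotation vector, rad) and "tvec" (3), from world to camera coordinates, as OpenCV has them. Camera axes: x right, y down, z forward; pixel columns grow to the right and rows downward; lengths in m; the calibration is good to about 2 mm. A picture is of the moment at which its call begins. There is no depth.
- ctrl.hand_in(): hands the job in, once; it reports no verdict.
The state is a dict: "time": time; "qpos": joint angles; "qd": joint speeds; "joint_efforts": joint torques, N m; "eef_pos": TCP position; "eef_rot": TCP orientation; "wrist_force": force on the tool from outside, world axes, zero at the start; "moment": the same for the moment, N m; "gripper_width": opening from 0.0 (shut) to 1.0 (fully open).
Only numpy, scipy, OpenCV 4.12 (cv2) and the standard library are available. Lean on these libraries where they do the work, as an engineer would, in place of code of your own. Each camera call takes 0.05 s, during which the arm holds its last target.

TASK

Use the scraper block to sweep the three wax chips off the shut cover of the trimming station into the waste bin at its side, so that none can fall into the filter well, then stand the scraper back on the desk. Only then swing the cover up until it stands open by itself, roughly upright or further, draw the filter cassette straight up out of its slot by the tab, and finish still holding it: upright and still over the middle of the waste bin, wholly above the height of the housing, with one broad face square to the front edge of the desk so that it can be inspected. Do not push the chips with the fingers, and leave the cups, the vial and the tally counter alone.

Things in the scene. Friction and masses are not known exactly. Their poses are not given: they have to be found in the camera images.
- station: white wax-trimming station, housing 160 mm deep (x), 170 mm wide (y), fixed on the desk; origin in the middle of its underside; x from its front to its back, y to its left, z up. A hinged cover shuts its open top (cover's flat top 124 mm above the desk). Under it is a well 148 x 158 mm inside, rim at 118 mm, deck at 76 mm. A waste bin hangs at its right-hand side (-y)
- filter_seat (a point): middle of the bottom of the filter slot, 20 mm in front of the station's middle, 8 mm above the desk; straight upright slot, 2 mm play round the cassette; the cassette's tab and the top 4 mm of its body rise above the deck; axes as the station's
- bin (a point): middle of the mouth of the steel waste bin (137.5 mm to the right of the station's middle): 130 mm along the station's x, 105 mm along its y, walls 3 mm, rim 80 mm above the desk, open on top; it touches the housing, so that what drops over the cover's right edge falls in; axes as the station's
- cover (a joint): angle of the flat grey metal cover (158 mm front to back, 174 mm wide, 6 mm thick), rad: 0 shut, 1.57 upright, stop at 1.85; its front edge swings up and back; stiff hinge, it stays at any angle where it is left; about 3 N at the grip to lift it
- cover_hinge (a point): middle of the hinge line, along the station's y at its back: 78 mm behind the station's middle, 118 mm above the desk; axes as the station's
- cover_grip (a point): centre of the black barrel grip at the middle of the cover's front edge: cylinder 18 mm thick, 30 mm long, lying along the station's y, flat ends, on a short stem; axis 26 mm above the cover's top, 144 mm in front of the hinge line and 32 mm above it when shut; pinched by its ends it turns between the fingers as the cover swings
- cover_top (a point): centre of the part of the cover's top face on which the chips lie, 4 mm behind the station's middle, 124 mm above the desk when shut; the face reaches 87 mm to each side (y) and is bare for 50 mm in front of and behind this point; axes as the cover's
- filter_center (a point): centre, half-way up, of the filter cassette (grey frame, white pleats, 104 mm high, 0.12 kg): body 12 mm thick (its x, normal to the broad faces), 90 mm wide (y), 72 mm high; on its top middle a pull tab 10 mm thick (x), 28 mm wide (y), 32 mm high, centre 36 mm above this point; seated: tab's top 112 mm above the desk, axes as the station's
- scraper_center (a point): centre, half-way up, of the grey plastic scraper block, 62 mm high, 0.12 kg, standing on the desk: foot 96 mm long (its x), 24 mm wide (its y), 16 mm high, with upright faces; above it a grip rib 80 mm long, 20 mm thick (y); z up
- desk_axes (a point): a fixed point on the desk top, not marked, that only gives the direction of the desk's front edge (the robot's side): its y runs parallel to that edge, its x straight away from the robot, z up
- chip_1_center (a point): centre of an off-white flat wax chip, 6 mm thick, 20 to 30 mm across, 10 g, lying loose on the cover; z up
- chip_2_center (a point): centre of an off-white flat wax chip, 6 mm thick, 20 to 30 mm across, 10 g, lying loose on the cover; z up
- chip_3_center (a point): centre of an off-white flat wax chip, 6 mm thick, 20 to 30 mm across, 10 g, lying loose on the cover; z up
- cup_a: specimen cup with a red screw lid, 60 mm across, 70 mm high, a bystander on the desk; origin in the middle of its underside
- cup_b: specimen cup with a blue screw lid, 60 mm across, 70 mm high, a bystander on the desk; origin in the middle of its underside
- oil: amber glass vial with a dark cap, 32 mm across, 90 mm high, a bystander on the desk; origin in the middle of its underside
- counter: small grey-white hand tally counter, 72 x 50 x 22 mm, a bystander on the desk; origin in the middle of its underside
There are look-alikes about, which are no part of the job. Leave any red look-alike of the part that bears scraper_center alone.

How it is judged:
On the way, in this order (a step that is already met when the one before it is completed fails the run):
1. the scraper is held over the shut cover with its foot down on it or close above it (contact force between the fingers and scraper above 1 N and value of joint cover below 0.06 rad and x of scraper_center in the frame of station between -0.06 and 0.07 m and y of scraper_center in the frame of station between -0.12 and 0.12 m and z of scraper_center in the frame of station between 0.145 and 0.167 m), for 0.1 s.
2. all three chips lie in the waste bin while the cover is still shut (x of chip_1_center in the frame of station between -0.064 and 0.064 m and y of chip_1_center in the frame of station between -0.19 and -0.086 m and z of each of chip_1_center, chip_2_center, chip_3_center in the frame of station below 0.065 m and x of chip_2_center in the frame of station between -0.064 and 0.064 m and y of chip_2_center in the frame of station between -0.19 and -0.086 m and x of chip_3_center in the frame of station between -0.064 and 0.064 m and y of chip_3_center in the frame of station between -0.19 and -0.086 m and value of joint cover below 0.06 rad), for 0.2 s.
3. the scraper stands on the desk, released, the cover still shut (height (world z) of scraper_center between 0.025 and 0.04 m and angle between scraper_center's own z axis and vertical below 0.15 rad and contact force between the fingers and scraper below 0.1 N and linear speed of scraper below 0.02 m/s and value of joint cover below 0.06 rad), for 0.2 s.
4. the cover stands open by itself (value of joint cover above 1.2 rad and contact force between each of the arm, the fingers and cover below 0.1 N), for 0.2 s.
5. the filter cassette is held and drawn up wholly out of the well (contact force between the fingers and filter above 1 N and z of filter_center in the frame of station above 0.172 m), for 0.1 s.
At the end, for the whole second after the job is handed in: Filter gripped, touching nothing else, still, upright and square to the desk front (0.2 rad), lower edge above 124 mm, within 45 mm of the bin middle in plan; cover open over 1.2 rad; scraper standing on the desk, released; all three chips in the bin (contact force between the fingers and filter above 1 N and height (world z) of filter_center above 0.178 m and angle between filter_center's own z axis and vertical below 0.2 rad and angle between the x axis of filter_center and the x axis of desk_axes, either way round below 0.2 rad and horizontal distance between filter_center and bin below 0.045 m and linear speed of filter below 0.03 m/s and contact force between filter and station below 0.05 N and value of joint cover above 1.2 rad and contact force between the fingers and scraper below 0.1 N and height (world z) of scraper_center between 0.025 and 0.04 m and angle between scraper_center's own z axis and vertical below 0.15 rad and x of chip_1_center in the frame of station between -0.064 and 0.064 m and y of chip_1_center in the frame of station between -0.19 and -0.086 m and z of each of chip_1_center, chip_2_center, chip_3_center in the frame of station below 0.065 m and x of chip_2_center in the frame of station between -0.064 and 0.064 m and y of chip_2_center in the frame of station between -0.19 and -0.086 m and x of chip_3_center in the frame of station between -0.064 and 0.064 m and y of chip_3_center in the frame of station between -0.19 and -0.086 m); the arm keeps its last pose, push and grip.
It fails at once if the cover is lifted (over 0.15 rad) while a chip is not yet in the bin (value of joint cover above 0.15 rad and not ((x of chip_1_center in the frame of station between -0.064 and 0.064 m and y of chip_1_center in the frame of station between -0.19 and -0.086 m and z of chip_1_center in the frame of station below 0.065 m) and (x of chip_2_center in the frame of station between -0.064 and 0.064 m and y of chip_2_center in the frame of station between -0.19 and -0.086 m and z of chip_2_center in the frame of station below 0.065 m) and (x of chip_3_center in the frame of station between -0.064 and 0.064 m and y of chip_3_center in the frame of station between -0.19 and -0.086 m and z of chip_3_center in the frame of station below 0.065 m))).
It fails at once if a chip is pushed with the fingers (contact force between the fingers and chip_1 above 0.3 N or contact force between the fingers and chip_2 above 0.3 N or contact force between the fingers and chip_3 above 0.3 N).
It fails at once if a cup, the vial or the tally counter is moved by more than 20 mm (distance of any of cup_a, cup_b, oil, counter from where it was at the start of the episode above 0.02 m).
It also fails if it takes over 70 s, if anything falls off the work surface, if the arm or the gripper's body presses on something with over 40 N, if the wrist force passes 120 N, or if a joint passes its speed limit or range.

## Working session

There is one attempt and no reset: what is moved stays moved. The work goes in short steps, Python scripts to look and compute and a tool call to move; the robot and the scene stay as the last step left them, time stands still between calls to the robot, and variables do not carry over. Pictures are saved under pics/ and viewed, and the job is handed in when it is done.

Besides the shell and the picture viewer there is one more tool, called as a command line: name --pt "numbers of a row" for each row, then --argument value for the rest. drive_tool: Moves the arm, as the interface text tells. Its arguments: {"type":"object","properties":{"rows":{"type":"array","items":{"type":"array","items":{"type":"number"}}},"force":{"type":"number"}},"required":["rows"]}

```bash
mkdir -p pics
cat > h.py <<'E'
import numpy as np, cv2
from bench import ctrl, eyes
from scipy.spatial.transform import Rotation as R
def grab(n,save=None):
    f=eyes.grab_frame(n)
    if save: cv2.imwrite('pics/'+save+'.png',f['img'])
    return f
def cam(f):
    fl=240/np.tan(np.radians(f['vertical_fov'])/2)
    K=np.array([[fl,0,f['cx']],[0,fl,f['cy']],[0,0,1]])
    Rm=cv2.Rodrigues(np.array(f['rvec'],float))[0]; t=np.array(f['tvec'],float).ravel()
    return K,Rm,t
def ray(f,u,v):
    K,Rm,t=cam(f); d=Rm.T@np.linalg.inv(K)@np.array([u,v,1.]); return -Rm.T@t,d
def onz(f,u,v,z):
    o,d=ray(f,u,v); return o+d*(z-o[2])/d[2]
def proj(f,P):
    K,Rm,t=cam(f); p=(K@(Rm@np.atleast_2d(P).T+t[:,None])).T; return p[:,:2]/p[:,2:]
E
python3 - <<'E'
from h import *
print(ctrl.read_state())
for n in ['scene','side','wrist']:
    f=grab(n,n+'0'); print(n,f['vertical_fov'],f['cx'],f['cy'],[k for k in f],-cam(f)[1].T@cam(f)[2], cam(f)[1][2])
E
```

```text
{'time': 0.0, 'qpos': array([ 1.48705318e+00,  3.59379833e-01,  1.10876097e-02, -3.52465038e-04,
       -1.22410139e+00, -2.88070558e-01]), 'qd': array([-0.00080796,  0.00122363,  0.0006618 ,  0.0005447 ,  0.00105762,
       -0.00053686]), 'joint_efforts': array([-2.57445572e-04, -5.83315229e+01,  2.93412942e+01,  6.93618715e+00,
       -5.95532954e-03, -1.15918317e-05]), 'eef_pos': array([0.24509992, 0.62842446, 0.23038034]), 'eef_rot': array([-3.14145650e+00, -1.62561481e-03, -1.94273017e+00]), 'wrist_force': array([-1.04511939,  0.58437256, -0.7283186 ]), 'moment': array([ 0.00227218,  0.02853394, -0.03513083]), 'gripper_width': 1.0009348110337155}
scene 42.15396428525247 306.59927165890116 239.2183366780165 ['img', 'vertical_fov', 'cx', 'cy', 'rvec', 'tvec'] [-0.16941417  0.41340803  1.61683417] [ 0.42393141 -0.24894958 -0.87080782]
side 42.75006304010469 312.6581946951863 235.27600922979903 ['img', 'vertical_fov', 'cx', 'cy', 'rvec', 'tvec'] [-0.57382813 -0.63805507  1.24648661] [ 0.66241144  0.35387578 -0.6602901 ]
wrist 65.26519567597148 321.98986324958526 244.20620564938704 ['img', 'vertical_fov', 'cx', 'cy', 'rvec', 'tvec'] [0.31187152 0.60244169 0.37329336] [-0.26242882  0.10154686 -0.95959332]
```

View pics/scene0.png

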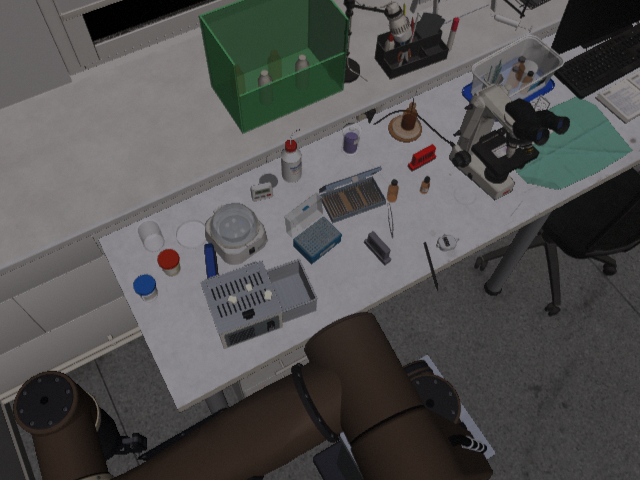

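View pics/side0.png

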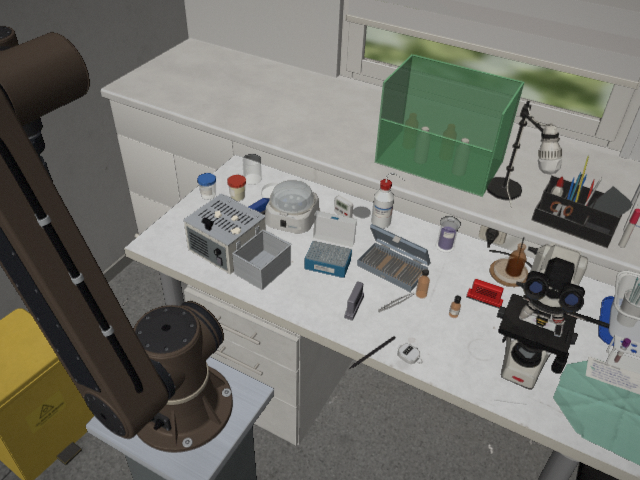

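View pics/wrist0.png

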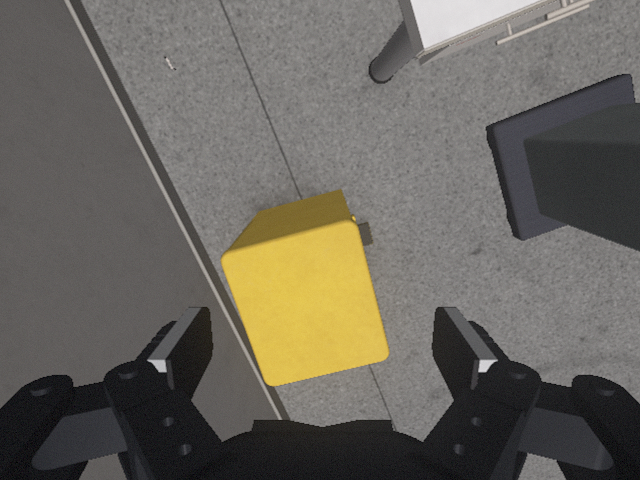

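The scene view shows the station at about (243,303), with three chips at (232,300), (249,287) and (267,295). The bin is at (292,288) and the grey scraper at (377,247). The red look-alike is at (422,157). I'll zoom in on these.

Run:
```python
import cv2
a=cv2.imread('pics/scene0.png');b=cv2.imread('pics/side0.png')
cv2.imwrite('pics/sc_st.png',cv2.resize(a[240:360,190:330],None,fx=5.6,fy=5,interpolation=cv2.INTER_CUBIC)[:, :800])
cv2.imwrite('pics/sc_st.png',cv2.resize(a[245:360,185:335],None,fx=5,fy=5,interpolation=cv2.INTER_CUBIC))
cv2.imwrite('pics/si_st.png',cv2.resize(b[185:300,175:325],None,fx=5,fy=5,interpolation=cv2.INTER_CUBIC))
c1=cv2.resize(a[220:280,345:410],None,fx=6,fy=6,interpolation=cv2.INTER_CUBIC)
c2=cv2.resize(b[270:330,325:390],None,fx=6,fy=6,interpolation=cv2.INTER_CUBIC)
cv2.imwrite('pics/scr.png',cv2.hconcat([c1,c2]))
```

```text
(no output)
```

View pics/sc_st.png

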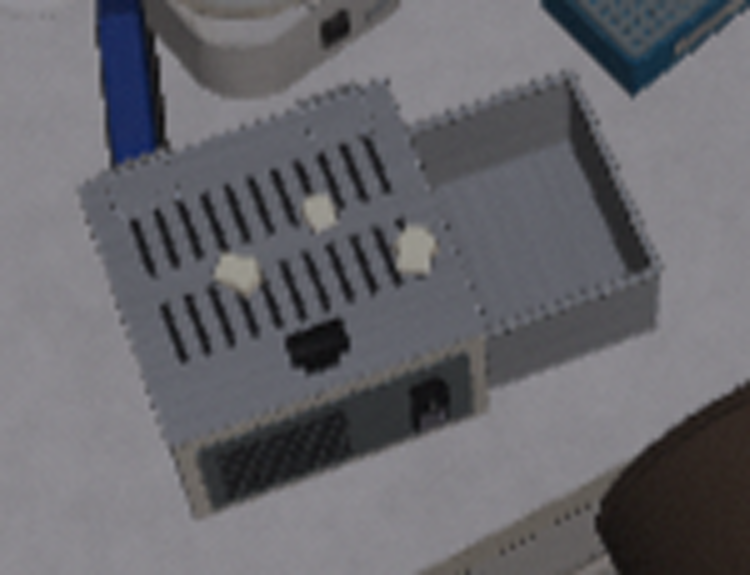

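View pics/si_st.png

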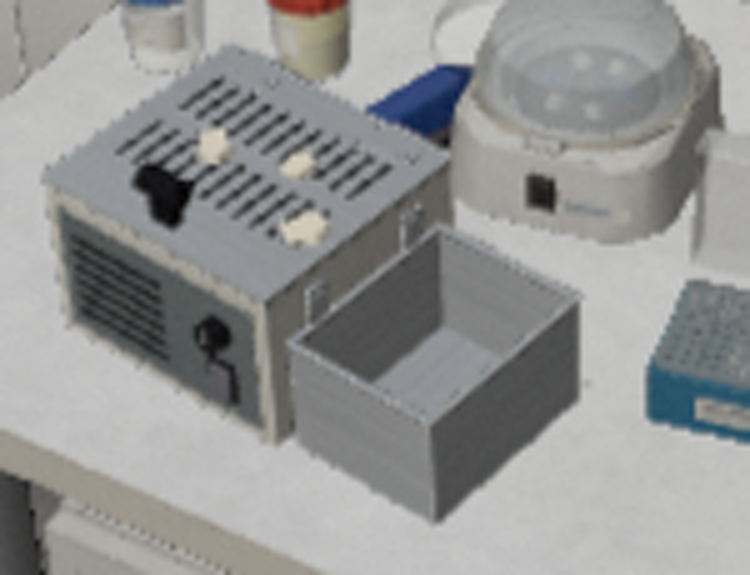

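View pics/scr.png

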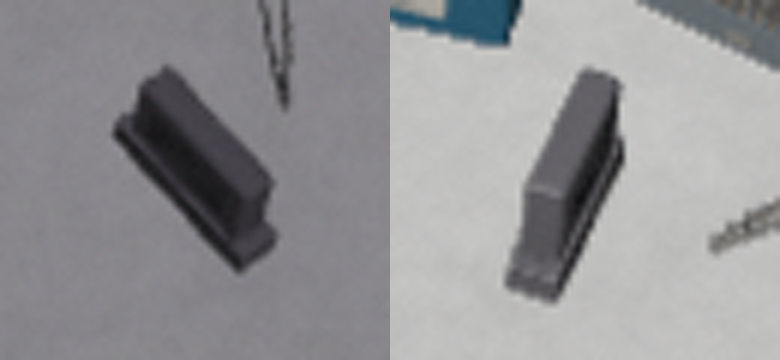

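Run:
```python
from h import *
fs={n:grab(n) for n in('scene','side')}
print(ctrl.read_state()['time'])
# cover corners FL,BL,BR,FR
C={'scene':np.array([(175,440),(82,188),(385,85),(485,340)])/5+[185,245],
'side':np.array([(45,178),(232,47),(450,155),(268,300)])/5+[175,185]}
def fit(P,L,W):
    # P FL BL BR FR
    m=np.array([[-L/2,W/2],[L/2,W/2],[L/2,-W/2],[-L/2,-W/2]])
    c=P.mean(0);Q=P-c
    th=np.arctan2((m[:,0]*Q[:,1]-m[:,1]*Q[:,0]).sum(),(m*Q).sum()); return c,th
for n in fs:
    P=np.array([onz(fs[n],u,v,.124)[:2] for u,v in C[n]])
    print(n,P.round(3).tolist(),[np.linalg.norm(P[i]-P[i-1]).round(3) for i in range(4)],fit(P,.158,.174))
ch={'scene':np.array([(238,273),(320,213),(416,250)])/5+[185,245],'side':np.array([(212,148),(298,165),(304,228)])/5+[175,185]}
for n in fs: print('chips',n,[onz(fs[n],u,v,.128)[:2].round(3).tolist() for u,v in ch[n]])
S={'scene':np.array([(140,82),(168,67),(272,183),(243,200)])/6+[345,220],'side':np.array([(135,190),(195,70),(228,82),(172,192)])/6+[325,270]}
for n in fs:
    P=np.array([onz(fs[n],u,v,.062)[:2] for u,v in S[n]])
    print('scr',n,P.round(3).tolist(),P.mean(0))
g={'scene':[(318,338)],'side':[(160,180)]}
# bin rim outer corners
B={'scene':np.array([(570,73),(660,268),(487,328)])/5+[185,245],'side':np.array([(440,230),(582,297),(433,422),(290,343)])/5+[175,185]}
for n in fs: print('bin',n,[onz(fs[n],u,v,.080)[:2].round(3).tolist() for u,v in B[n]])
```

```text
0.25
scene [[0.428, 0.313], [0.58, 0.294], [0.555, 0.126], [0.399, 0.15]] [np.float64(0.165), np.float64(0.153), np.float64(0.17), np.float64(0.158)] (array([0.49059671, 0.22091935]), np.float64(-0.15134902950211432))
side [[0.423, 0.308], [0.576, 0.288], [0.556, 0.122], [0.402, 0.141]] [np.float64(0.169), np.float64(0.154), np.float64(0.167), np.float64(0.155)] (array([0.48898184, 0.2149007 ]), np.float64(-0.12190973058317657))
chips scene [[0.494, 0.245], [0.503, 0.192], [0.459, 0.158]]
chips side [[0.488, 0.24], [0.501, 0.189], [0.457, 0.155]]
scr scene [[0.516, -0.195], [0.516, -0.211], [0.438, -0.22], [0.438, -0.203]] [ 0.47698329 -0.20735972]
scr side [[0.431, -0.209], [0.51, -0.2], [0.511, -0.216], [0.439, -0.224]] [ 0.47278271 -0.21227164]
bin scene [[0.533, 0.025], [0.406, 0.041], [0.421, 0.138]]
bin side [[0.54, 0.12], [0.532, 0.02], [0.404, 0.038], [0.417, 0.14]]
```

Both views agree on positions. The station middle is about (0.491, 0.218) with yaw about -0.137. The scraper is at about (0.475, -0.210) with yaw about 0.11. Next is the direction of the desk's front edge.

```bash
cat >> h.py <<'E'
def tgt(p,yaw,tilt=0):
    """print shift (mm) and rotvec in tool axes to pose TCP p, pointing down, jaw yaw"""
    s=ctrl.read_state(); Rc=R.from_euler('xyz',s['eef_rot']); Rt=R.from_euler('xyz',[np.pi,0,yaw])
    d=Rc.inv().apply(np.array(p)-s['eef_pos'])*1000; w=(Rc.inv()*Rt).as_rotvec()
    print('tgt',p,'shift',d.round(1),'rot',w.round(3),'t',round(s['time'],2)); return d,w
E
python3 - <<'E'
from h import *
f=grab('scene')
g=cv2.cvtColor(f['img'],cv2.COLOR_BGR2GRAY).astype(float)
pts=[]
for u in list(range(200,300,6))+list(range(440,560,6)):
    # expected line
    v0=405-(u-180)*(405-168)/(640-180)
    col=cv2.GaussianBlur(g,(3,3),0)[int(v0)-40:int(v0)+40,u]
    d=col[3:]-col[:-3]; k=np.argmin(d)
    pts.append((u,int(v0)-40+k+1.5,d[k]))
P=np.array([onz(f,u,v,0)[:2] for u,v,_ in pts])
for a,b in zip(pts,P): print(a,b.round(3))
a=f['img']; cv2.imwrite('pics/edge.png',cv2.resize(a[150:420,160:640],None,fx=1.6,fy=1.6))
E
```

```text
(200, np.float64(420.5), np.float64(-37.125)) [0.29  0.453]
(206, np.float64(417.5), np.float64(-45.4375)) [0.289 0.436]
(212, np.float64(389.5), np.float64(-36.5625)) [0.347 0.391]
(218, np.float64(391.5), np.float64(-35.4375)) [0.334 0.38 ]
(224, np.float64(383.5), np.float64(-34.0625)) [0.346 0.357]
(230, np.float64(405.5), np.float64(-35.375)) [0.286 0.369]
(236, np.float64(402.5), np.float64(-35.875)) [0.285 0.352]
(242, np.float64(373.5), np.float64(-35.25)) [0.347 0.304]
(248, np.float64(395.5), np.float64(-65.75)) [0.286 0.317]
(254, np.float64(392.5), np.float64(-64.4375)) [0.286 0.299]
(260, np.float64(389.5), np.float64(-60.9375)) [0.285 0.282]
(266, np.float64(385.5), np.float64(-63.8125)) [0.286 0.263]
(272, np.float64(382.5), np.float64(-64.25)) [0.286 0.246]
(278, np.float64(379.5), np.float64(-62.375)) [0.285 0.228]
(284, np.float64(376.5), np.float64(-55.125)) [0.284 0.211]
(290, np.float64(373.5), np.float64(-64.4375)) [0.284 0.193]
(296, np.float64(363.5), np.float64(-76.1875)) [0.3   0.165]
(440, np.float64(266.5), np.float64(-36.8125)) [ 0.347 -0.342]
(446, np.fl
[... 474 characters left out ...]
[ 0.347 -0.518]
(494, np.float64(237.5), np.float64(-34.5625)) [ 0.347 -0.54 ]
(500, np.float64(234.5), np.float64(-36.5625)) [ 0.346 -0.562]
(506, np.float64(230.5), np.float64(-31.125)) [ 0.348 -0.587]
(512, np.float64(227.5), np.float64(-36.9375)) [ 0.347 -0.609]
(518, np.float64(229.5), np.float64(-39.9375)) [ 0.333 -0.621]
(524, np.float64(225.5), np.float64(-53.0625)) [ 0.335 -0.645]
(530, np.float64(222.5), np.float64(-48.0)) [ 0.334 -0.668]
(536, np.float64(218.5), np.float64(-35.3125)) [ 0.336 -0.693]
(542, np.float64(211.5), np.float64(-38.5)) [ 0.347 -0.726]
(548, np.float64(208.5), np.float64(-37.3125)) [ 0.346 -0.749]
(554, np.float64(209.5), np.float64(-63.375)) [ 0.334 -0.763]
```

View pics/edge.png

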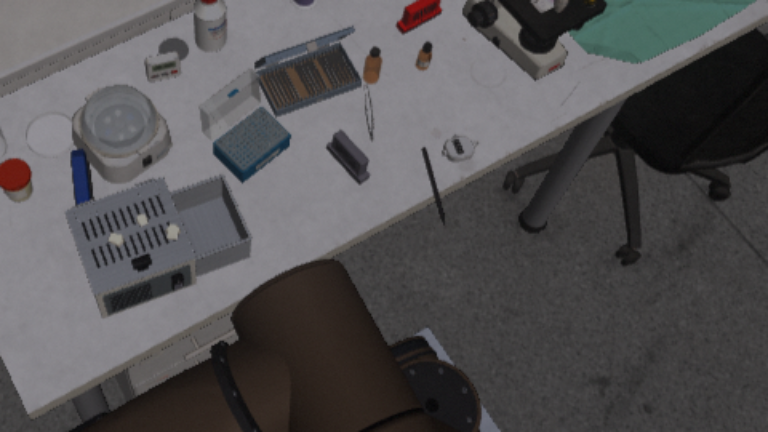

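The front edge is at x = 0.347 for every y, so the desk axes equal the world axes. Now I'll move towards the scraper.

Run:
```python
from h import *
tgt([.45,.40,.30],-1.943-.9)
```

```text
tgt [0.45, 0.4, 0.3] shift [ 138.7 -273.9  -68.9] rot [-0.  -0.   0.9] t 0.3
```

drive_tool --pt "60 139 -274 -69 0 0 0.9" --pt "60 139 -274 -69 0 0 0.9" --pt "60 139 -274 -69 0 0 0.9" --pt "60 139 -274 -69 0 0 0.9" --pt "60 139 -274 -69 0 0 0.9" --pt "60 139 -274 -69 0 0 0.9" --pt "60 139 -274 -69 0 0 0.9" --pt "60 139 -274 -69 0 0 0.9" --force 40

```text
time: 0.97
eef_pos: [0.4521, 0.3969, 0.3016]
eef_rot: [-3.142, 0.001, -2.852]
wrist_force: [-1.3, 0.4, -0.6]
gripper_width: 0.602
```

Run:
```python
from h import *
print(ctrl.read_state()['qpos'].round(3))
tgt([.52,.1,.30],1.68+1.0)
```

```text
[ 1.046e+00  2.010e-01 -4.600e-02  1.000e-03 -1.323e+00 -7.560e-01]
tgt [0.52, 0.1, 0.3] shift [  19.8 -303.9    1.6] rot [0.    0.001 0.752] t 0.97
```

drive_tool --pt "60 20 -304 0 0 0 0.75" --pt "60 20 -304 0 0 0 0.75" --pt "60 20 -304 0 0 0 0.75" --pt "60 20 -304 0 0 0 0.75" --pt "60 20 -304 0 0 0 0.75" --pt "60 20 -304 0 0 0 0.75" --pt "60 20 -304 0 0 0 0.75" --pt "60 20 -304 0 0 0 0.75"

```text
time: 1.63
eef_pos: [0.5199, 0.096, 0.3021]
eef_rot: [3.141, 0.001, 2.678]
wrist_force: [0.0, 0.6, 0.4]
gripper_width: 0.6
```

Run:
```python
from h import *
tgt([.475,-.21,.26],1.68)
```

```text
tgt [0.475, -0.21, 0.26] shift [ -96.5 -293.9   41.9] rot [0.001 0.001 0.998] t 1.63
```

drive_tool --pt "60 -97 -294 42 0 0 1.0" --pt "60 -97 -294 42 0 0 1.0" --pt "60 -97 -294 42 0 0 1.0" --pt "60 -97 -294 42 0 0 1.0" --pt "60 -97 -294 42 0 0 1.0" --pt "60 -97 -294 42 0 0 1.0" --pt "60 -97 -294 42 0 0 1.0" --pt "60 -97 -294 42 0 0 1.0"

```text
time: 2.3
eef_pos: [0.4741, -0.2134, 0.2596]
eef_rot: [3.14, 0.0, 1.674]
wrist_force: [1.4, 0.9, -0.4]
gripper_width: 0.6
```

Run:
```python
from h import *
f=grab('wrist','w1')
tgt([.475,-.21,.26],1.68)
```

```text
tgt [0.475, -0.21, 0.26] shift [ 5.   1.9 -1.2] rot [-0.     0.    -0.017] t 2.35
```

View pics/w1.png

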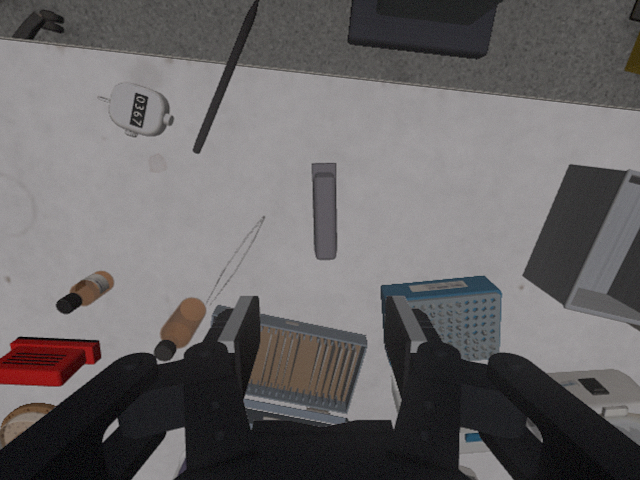

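The wrist view shows the scraper rib top at about (325,217), nearly upright in the picture. I'll measure it by mask.

Run:
```python
from h import *
f=grab('wrist')
g=cv2.cvtColor(f['img'],cv2.COLOR_BGR2GRAY)
m=np.zeros_like(g); m[155:270,300:350]=(g[155:270,300:350]<135)
c=max(cv2.findContours(m,0,2)[0],key=cv2.contourArea)
print(cv2.minAreaRect(c), cv2.boundingRect(c))
big=cv2.resize(f['img'][150:275,290:360],None,fx=5,fy=5); cv2.imwrite('pics/w1b.png',big)
for u,v in [(316,178),(335,178),(317,259),(336,257)]: print(onz(f,u,v,.062).round(4))
```

```text
((326.0008850097656, 212.05555725097656), (98.06700897216797, 25.298402786254883), 89.09062194824219) (313, 163, 27, 99)
[ 0.4406 -0.2238  0.062 ]
[ 0.439  -0.2068  0.062 ]
[ 0.517  -0.2161  0.062 ]
[ 0.5133 -0.1982  0.062 ]
```

View pics/w1b.png

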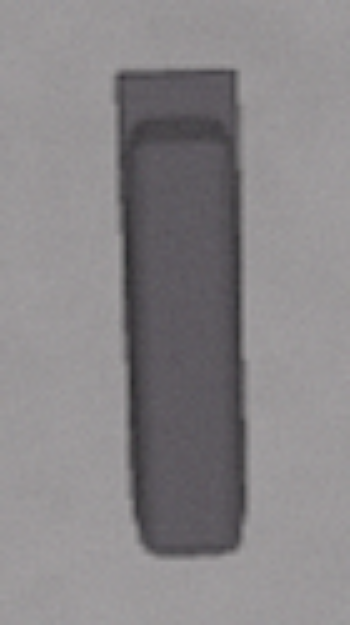

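Run:
```python
from h import *
f=grab('wrist')
n=onz(f,326.4,178,.062);q=onz(f,328.1,260.2,.062); d=q-n
print(n,q,(n+q)/2,np.arctan2(d[1],d[0]),np.linalg.norm(d))
c=(n+q)/2
tgt([c[0],c[1],.034],np.pi/2+np.arctan2(d[1],d[0]))
```

```text
[ 0.44032144 -0.21290538  0.062     ] [ 0.51776577 -0.20311113  0.062     ] [ 0.47904361 -0.20800825  0.062     ] 0.1258004188711124 0.07806121060415348
tgt [np.float64(0.4790436055690499), np.float64(-0.2080082540749653), 0.034] shift [  3.5   4.7 225.5] rot [ 0.001 -0.    -0.019] t 2.45
```

drive_tool --pt "60 3 4 100 0 0 -0.01" --pt "60 3 4 180 0 0 -0.01" --pt "60 3 4 210 0 0 -0.01" --pt "60 3 4 225 0 0 -0.01" --pt "60 3 4 225 0 0 -0.01" --pt "60 3 4 225 0 0 -0.01" --pt "60 3 4 225 0 0 -0.01" --pt "15 3 4 225 0 0 -0.01"

```text
time: 3.12
eef_pos: [0.4786, -0.2079, 0.0343]
eef_rot: [-3.14, -0.0, 1.69]
wrist_force: [-0.4, -0.3, 0.9]
gripper_width: 0.474
```

drive_tool --pt "0 0 0 0 0 0 0" --pt "0 0 0 0 0 0 0" --pt "0 0 0 0 0 0 0" --pt "0 0 0 0 0 0 0" --pt "0 0 0 0 0 0 0" --force 50

```text
time: 3.53
eef_pos: [0.48, -0.2078, 0.0362]
eef_rot: [3.139, 0.0, 1.691]
wrist_force: [-0.5, 3.3, 7.8]
gripper_width: 0.223
```

Run:
```python
from h import *
f=grab('wrist','w2'); s=ctrl.read_state(); print(s['eef_pos'],s['eef_rot'],s['gripper_width'])
```

```text
[ 0.47999797 -0.2077921   0.03615546] [3.13917036e+00 4.73237424e-04 1.69100022e+00] 0.22796089848780385
```

View pics/w2.png

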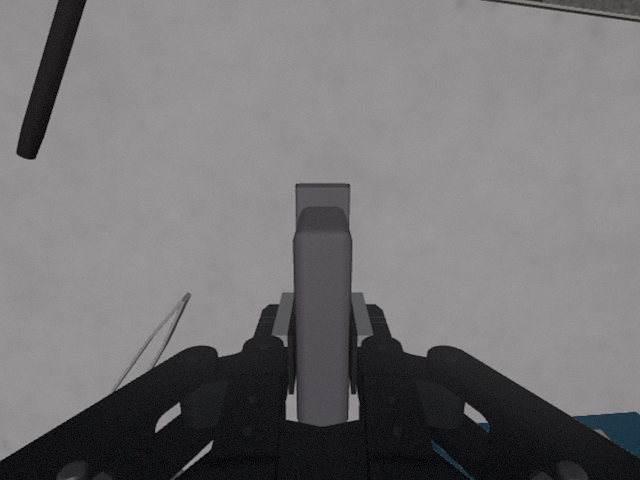

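drive_tool --pt "0 0 0 -20 0 0 0" --pt "0 0 0 -50 0 0 0" --pt "0 0 0 -90 0 0 0" --pt "0 0 0 -130 0 0 0" --pt "0 0 0 -170 0 0 0" --pt "0 0 0 -210 0 0 0" --pt "0 0 0 -250 0 0 0" --pt "0 0 0 -260 0 0 0"

```text
time: 4.25
eef_pos: [0.4813, -0.2088, 0.3042]
eef_rot: [3.129, 0.004, 1.691]
wrist_force: [0.6, -0.6, -0.2]
gripper_width: 0.224
```

Run:
```python
from h import *
s=ctrl.read_state(); print(s['wrist_force'],s['gripper_width'],s['eef_pos'])
tgt([.54,.07,.31],1.55)
```

```text
[ 0.58253663 -0.56730045 -0.19600251] 0.22353486182175064 [ 0.48127761 -0.20876361  0.30424178]
tgt [0.54, 0.07, 0.31] shift [269.6  91.9  -5.8] rot [0.013 0.004 0.141] t 4.25
```

drive_tool --pt "0 135 45 0 0.01 0 0.07" --pt "0 270 92 -6 0.01 0 0.14" --pt "0 270 92 -6 0.01 0 0.14" --pt "0 270 92 -6 0.01 0 0.14" --pt "0 270 92 -6 0.01 0 0.14" --pt "0 270 92 -6 0.01 0 0.14" --pt "0 270 92 -6 0.01 0 0.14" --pt "0 270 92 -6 0.01 0 0.14"

```text
time: 4.92
eef_pos: [0.541, 0.0753, 0.3105]
eef_rot: [3.137, 0.002, 1.555]
wrist_force: [1.7, -1.3, -0.5]
gripper_width: 0.222
```

Run:
```python
from h import *
tgt([.54,.26,.31],1.434)
```

```text
tgt [0.54, 0.26, 0.31] shift [ 1.847e+02 -3.800e+00  1.000e-01] rot [0.005 0.002 0.121] t 4.92
```

drive_tool --pt "0 185 -4 0 0 0 0.12" --pt "0 185 -4 0 0 0 0.12" --pt "0 185 -4 0 0 0 0.12" --pt "0 185 -4 0 0 0 0.12" --pt "0 185 -4 0 0 0 0.12" --pt "0 185 -4 0 0 0 0.12" --pt "0 185 -4 0 0 0 0.12"

```text
time: 5.5
eef_pos: [0.5393, 0.2615, 0.3098]
eef_rot: [3.137, 0.002, 1.437]
wrist_force: [0.0, -0.1, -0.8]
gripper_width: 0.221
```

Run:
```python
from h import *
f=grab('wrist','w3')
```

```text
(no output)
```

View pics/w3.png

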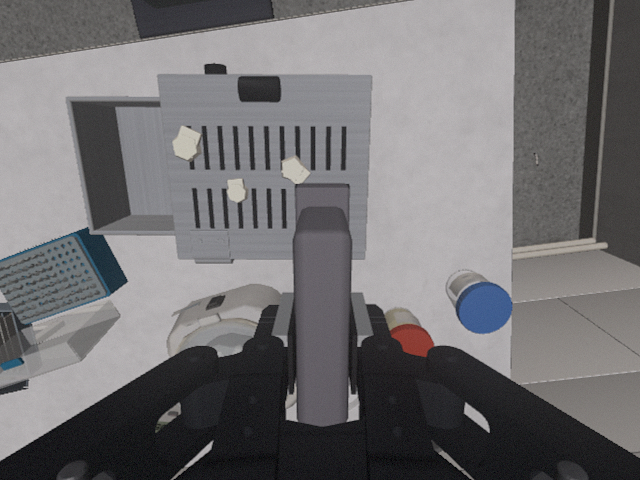

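The wrist view shows the cover corners at about (160,75), (371,75), (366,259) and (178,260). The chips are at (187,142), (236,190) and (295,170), and the barrel grip is at (259,89).

Run:
```python
from h import *
f=grab('wrist'); im=f['img']
C=[(371,75),(366,259),(178,260),(160,75)]
P=np.array([onz(f,u,v,.124)[:2] for u,v in C]); print(P.round(4),[np.linalg.norm(P[i]-P[i-1]).round(4) for i in range(4)])
L,W=.158,.174; m=np.array([[-L/2,W/2],[L/2,W/2],[L/2,-W/2],[-L/2,-W/2]]); c=P.mean(0);Q=P-c
th=np.arctan2((m[:,0]*Q[:,1]-m[:,1]*Q[:,0]).sum(),(m*Q).sum()); print(c,th)
g=onz(f,259,89,.155)[:2]; print('grip',g)
ax=np.array([np.cos(th),np.sin(th)]);ay=np.array([-ax[1],ax[0]])
def st(p): return np.array([(p-c)@ax-.001,(p-c)@ay])
print('grip st',st(g),'(want -.066,0)')
b,gg,r=[im[...,i].astype(int) for i in range(3)]
mk=((r-b>10)&(r>150)).astype(np.uint8); mk[:60]=0;mk[270:]=0;mk[:,:150]=0;mk[:,380:]=0
for k in cv2.findContours(mk,0,2)[0]:
    if cv2.contourArea(k)<80: continue
    q=np.array([st(onz(f,u,v,.129)[:2]) for u,v in k[:,0]]); print('chip',q.min(0).round(3),q.max(0).round(3))
B=[onz(f,u,v,.08)[:2] for u,v in [(68,98),(90,234)]]; print('bin far corners st',[st(p).round(4) for p in B])
s=ctrl.read_state(); print('tcp st',st(s['eef_pos'][:2]),s['eef_rot'])
for nm,(x,y) in {'A':(.003,.068),'B':(.003,-.085)}.items():
    p=c+ax*(x+.001)+ay*y; tgt([p[0],p[1],.18],th+np.pi/2)
print(mk[..., ].sum())
```

```text
[[0.4295 0.3149]
 [0.585  0.2951]
 [0.5626 0.1222]
 [0.4067 0.1464]] [np.float64(0.1701), np.float64(0.1567), np.float64(0.1743), np.float64(0.1578)]
[0.49594764 0.21964908] -0.13564142905684773
grip [0.43146462 0.22796643]
grip st [-0.06601545 -0.00047882] (want -.066,0)
chip [ 0.002 -0.035] [ 0.022 -0.02 ]
chip [-0.017  0.013] [0.006 0.037]
chip [-0.04  -0.077] [-0.014 -0.054]
bin far corners st [array([-0.0657, -0.1902]), array([ 0.0653, -0.193 ])]
tcp st [0.03685257 0.04574946] [3.13675724e+00 1.26538267e-03 1.43526907e+00]
tgt [np.float64(0.5091062594177554), np.float64(0.2864835806074067), 0.18] shift [ 22.4 -34.5 130.1] rot [0.005 0.001 0.   ] t 5.6
tgt [np.float64(0.48841670036179613), np.float64(0.13488891663116387), 0.18] shift [-130.6  -34.5  130.3] rot [0.005 0.001 0.   ] t 5.6
1447
```

drive_tool --pt "0 23 -37 30 0.005 0 0" --pt "0 23 -37 60 0.005 0 0" --pt "0 23 -37 100 0.005 0 0" --pt "0 23 -37 130 0.005 0 0" --pt "0 23 -37 140 0.005 0 0" --pt "0 23 -37 144 0.005 0 0" --pt "0 23 -37 146 0.005 0 0" --pt "0 23 -37 147 0.005 0 0"

```text
time: 6.27
eef_pos: [0.508, 0.2876, 0.165]
eef_rot: [3.14, -0.001, 1.435]
wrist_force: [-1.1, -0.0, -1.0]
gripper_width: 0.223
```

```bash
cat >> h.py <<'E'
C0=np.array([.4970,.2195]); TH=-.1356
AX=np.array([np.cos(TH),np.sin(TH)]);AY=np.array([-AX[1],AX[0]])
def st(p): d=np.array(p)[:2]-C0; return np.array([d@AX,d@AY])
def w(x,y): return C0+x*AX+y*AY
E
python3 - <<'E'
from h import *
s=ctrl.read_state(); print(s['wrist_force'],s['eef_pos'],st(s['eef_pos']),s['eef_rot'])
f=grab('wrist','w4'); a=grab('side','s4')
x=cv2.resize(a['img'][170:300,150:300],(600,520)); cv2.imwrite('pics/s4b.png',x)
E
```

```text
[-1.08134297 -0.0466851  -1.0138202 ] [0.50803873 0.28761614 0.1649922 ] [0.00172913 0.06898313] [ 3.13964529e+00 -7.15068323e-04  1.43480819e+00]
```

View pics/w4.png

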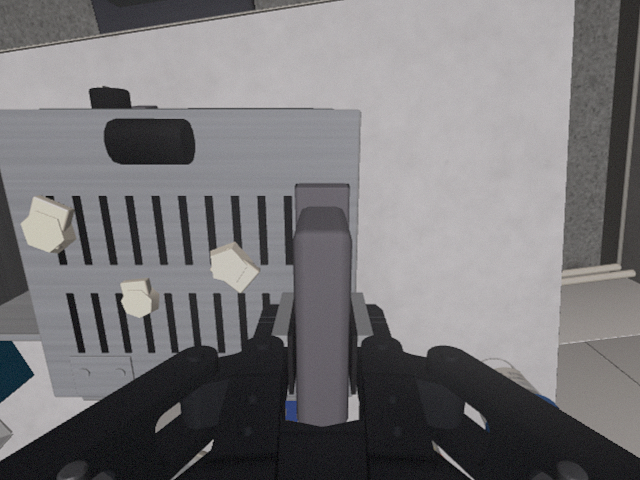

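View pics/s4b.png

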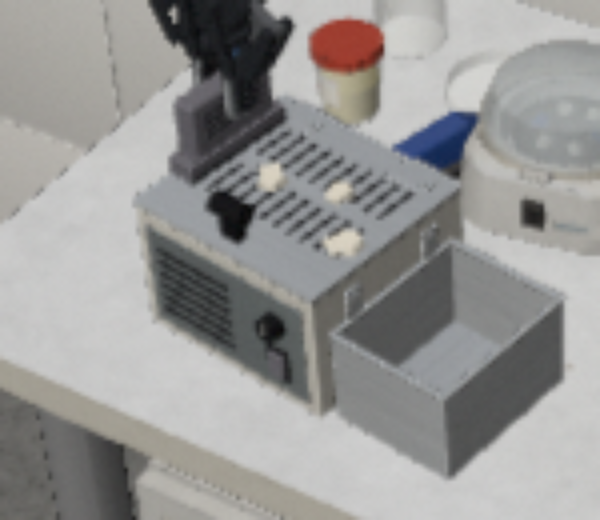

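drive_tool --pt "0 0 -2 2 0 0 0" --pt "0 0 -2 3.5 0 0 0" --pt "0 0 -2 3.5 0 0 0" --pt "0 -10 -2 3.5 0 0 0" --pt "0 -20 -2 3.5 0 0 0" --pt "0 -30 -2 3.5 0 0 0"

```text
time: 6.87
eef_pos: [0.5014, 0.2574, 0.1614]
eef_rot: [3.14, -0.001, 1.435]
wrist_force: [0.3, 0.3, -0.8]
gripper_width: 0.227
```

Run:
```python
from h import *
s=ctrl.read_state(); print(s['wrist_force'],s['eef_pos'],st(s['eef_pos']),s['eef_rot'])
f=grab('wrist','w5')
```

```text
[ 0.28095468  0.27989552 -0.83675087] [0.50138232 0.25738593 0.16136232] [-0.00077951  0.03813057] [ 3.14003080e+00 -7.82472405e-04  1.43524342e+00]
```

View pics/w5.png

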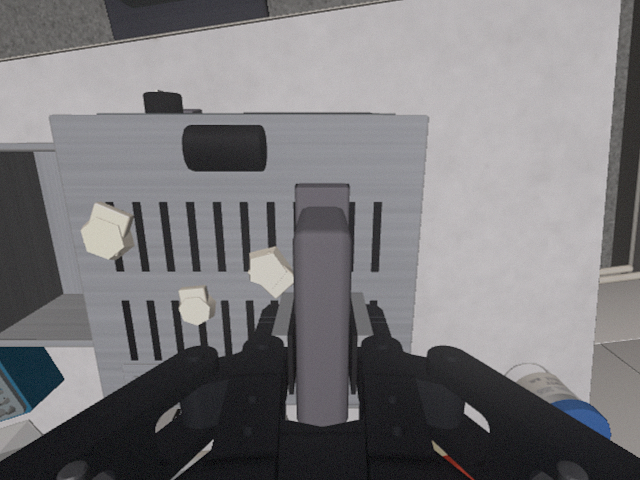

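drive_tool --pt "0 -10 0 0.3 0 0 0" --pt "0 -20 0 0.3 0 0 0" --pt "0 -30 0 0.3 0 0 0" --pt "0 -40 0 0.3 0 0 0" --pt "0 -50 0 0.3 0 0 0" --pt "0 -60 0 0.3 0 0 0" --pt "0 -70 0 0.3 0 0 0" --pt "0 -80 0 0.3 0 0 0"

```text
time: 7.58
eef_pos: [0.4898, 0.1754, 0.1611]
eef_rot: [3.14, -0.0, 1.434]
wrist_force: [-0.2, 0.5, -1.1]
gripper_width: 0.225
```

Run:
```python
from h import *
s=ctrl.read_state(); print(s['wrist_force'],s['eef_pos'],st(s['eef_pos']),s['eef_rot'])
f=grab('wrist','w6');a=grab('side','s6')
x=cv2.resize(a['img'][170:300,150:300],(600,520)); cv2.imwrite('pics/s6b.png',x)
```

```text
[-0.17850055  0.49902653 -1.08409044] [0.48984262 0.17540885 0.16112489] [-0.00113123 -0.04465398] [ 3.14049995e+00 -3.59753239e-04  1.43426606e+00]
```

View pics/w6.png

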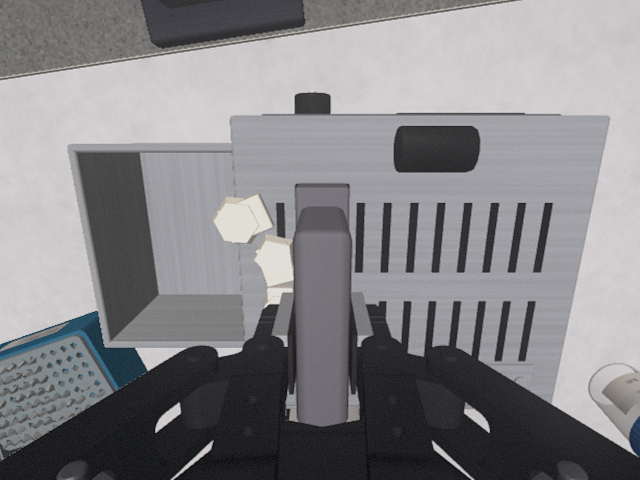

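View pics/s6b.png

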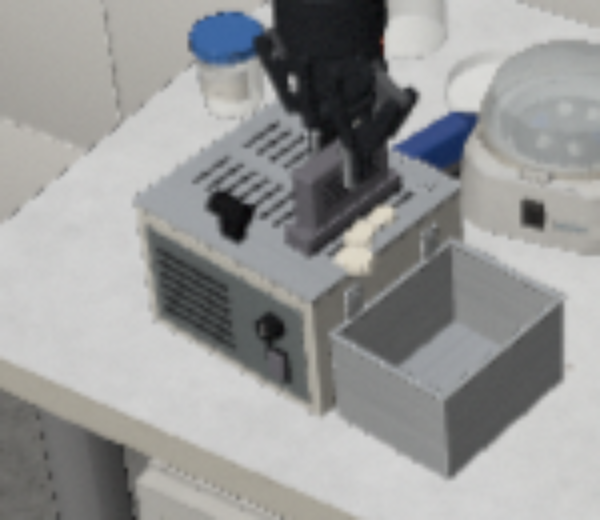

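All three chips are ahead of the foot. I'll finish the sweep over the edge.

drive_tool --pt "0 -8 0 0 0 0 0" --pt "0 -16 0 0 0 0 0" --pt "0 -24 0 0 0 0 0" --pt "0 -31 0 0 0 0 0" --pt "0 -38 0 0 0 0 0" --pt "0 -44 0 0 0 0 0" --pt "0 -47 0 0 0 0 0" --pt "0 -47 0 0 0 0 0"

```text
time: 8.35
eef_pos: [0.4829, 0.1276, 0.1611]
eef_rot: [3.141, -0.0, 1.433]
wrist_force: [0.3, 0.3, -0.2]
gripper_width: 0.224
```

Run:
```python
from h import *
s=ctrl.read_state(); print(s['wrist_force'],s['eef_pos'],st(s['eef_pos']),s['eef_rot'])
f=grab('wrist','w7');a=grab('side','s7')
x=cv2.resize(a['img'][170:300,150:300],(600,520)); cv2.imwrite('pics/s7b.png',x)
```

```text
[ 0.25282111  0.25188598 -0.16192492] [0.48291807 0.12764638 0.16112321] [-0.00153545 -0.0929141 ] [ 3.14100723e+00 -7.75938863e-05  1.43260582e+00]
```

View pics/w7.png

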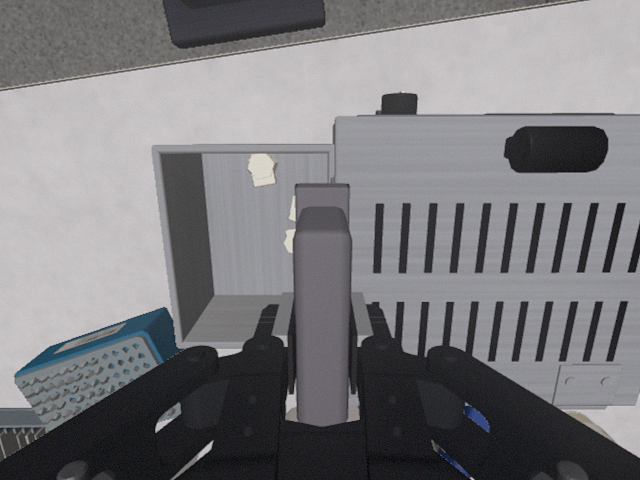

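View pics/s7b.png

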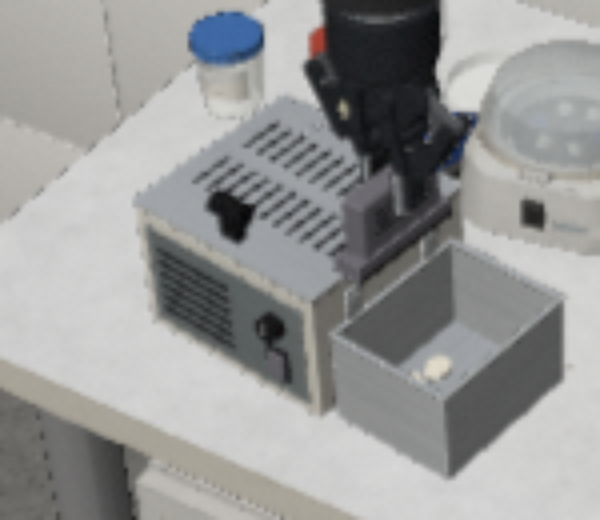

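drive_tool --pt "0 0 0 -20 0 0 0" --pt "0 0 0 -60 0 0 0" --pt "0 0 0 -100 0 0 0" --pt "0 0 0 -130 0 0 0" --pt "0 0 0 -130 0 0 0" --pt "0 0 0 -130 0 0 0"

```text
time: 8.95
eef_pos: [0.4839, 0.1291, 0.2931]
eef_rot: [3.138, -0.003, 1.433]
wrist_force: [-0.3, 0.2, -1.6]
gripper_width: 0.222
```

Run:
```python
from h import *
f=grab('wrist','w8')
tgt([.52,-.06,.27],1.55)
```

```text
tgt [0.52, -0.06, 0.27] shift [-181.8   62.5   21.1] rot [ 0.001 -0.001 -0.117] t 9.0
```

View pics/w8.png

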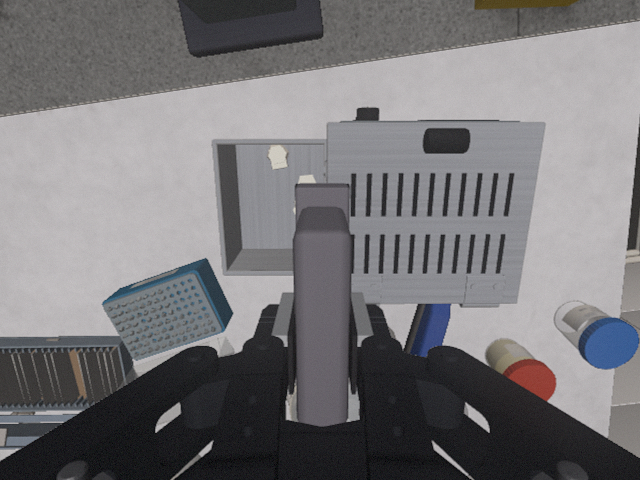

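drive_tool --pt "0 -182 62 0 0 0 -0.12" --pt "0 -182 62 0 0 0 -0.12" --pt "0 -182 62 0 0 0 -0.12" --pt "0 -182 62 0 0 0 -0.12" --pt "0 -182 62 0 0 0 -0.12" --pt "0 -182 62 0 0 0 -0.12" --pt "0 -182 62 0 0 0 -0.12"

```text
time: 9.58
eef_pos: [0.5188, -0.0616, 0.2891]
eef_rot: [-3.139, -0.001, 1.55]
wrist_force: [0.8, 0.8, -1.3]
gripper_width: 0.222
```

Run:
```python
from h import *
f=grab('wrist','w9')
tgt([.48,-.208,.2],1.69)
```

```text
tgt [0.48, -0.208, 0.2] shift [-148.2  -35.8   89.4] rot [-0.002 -0.001 -0.139] t 9.63
```

View pics/w9.png

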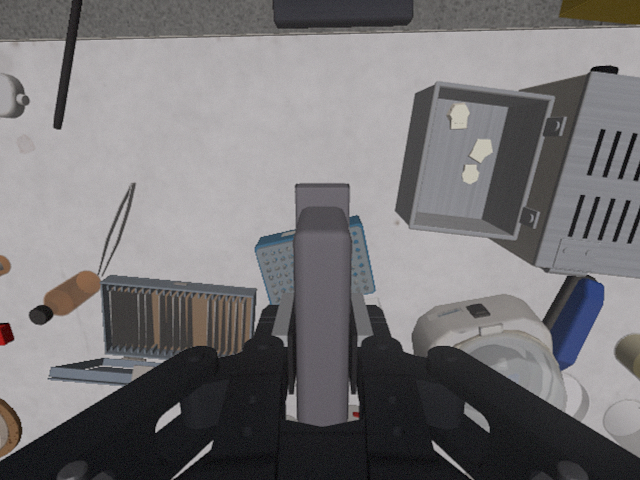

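All three chips lie flat in the bin, at (459,117), (482,150) and (471,174). Next I'll stand the scraper back at its original spot.

drive_tool --pt "0 -148 -36 60 0 0 -0.14" --pt "0 -148 -36 100 0 0 -0.14" --pt "0 -148 -36 140 0 0 -0.14" --pt "0 -148 -36 180 0 0 -0.14" --pt "0 -148 -36 200 0 0 -0.14" --pt "0 -148 -36 220 0 0 -0.14" --pt "0 -148 -36 235 0 0 -0.14" --pt "0 -148 -36 240 0 0 -0.14"

```text
time: 10.3
eef_pos: [0.4753, -0.2069, 0.0437]
eef_rot: [-3.132, -0.003, 1.691]
wrist_force: [-0.4, 1.0, -0.6]
gripper_width: 0.226
```

Run:
```python
from h import *
f=grab('wrist','w10')
tgt([.48,-.208,.0363],1.69); print(ctrl.read_state()['eef_pos'])
```

```text
tgt [0.48, -0.208, 0.0363] shift [-1.9  4.8  6.7] rot [-0.011 -0.004  0.001] t 10.35
[ 0.47504665 -0.20672003  0.0430966 ]
```

drive_tool --pt "0 0 0 4 -0.01 0 0" --pt "0 0 0 6 -0.01 0 0" --pt "0 0 0 6.6 -0.01 0 0" --pt "0 0 0 6.8 -0.01 0 0" --pt "0 0 0 6.8 -0.01 0 0"

```text
time: 10.77
eef_pos: [0.4759, -0.2061, 0.0372]
eef_rot: [3.141, -0.003, 1.692]
wrist_force: [0.3, -0.5, -1.1]
gripper_width: 0.22
```

drive_tool --pt "25 0 0 0 0 0 0" --pt "35 0 0 0 0 0 0" --pt "60 0 0 0 0 0 0" --pt "60 0 0 0 0 0 0" --pt "60 0 0 0 0 0 0" --pt "60 0 0 -30 0 0 0" --pt "60 0 0 -80 0 0 0" --pt "60 0 0 -120 0 0 0"

```text
time: 11.43
eef_pos: [0.4747, -0.2065, 0.151]
eef_rot: [-3.138, -0.004, 1.692]
wrist_force: [1.6, 0.0, -0.5]
gripper_width: 0.602
```

Run:
```python
from h import *
f=grab('wrist','w11')
tgt([.53,0,.30],1.55)
```

```text
tgt [0.53, 0, 0.3] shift [ 199.9   76.8 -139.1] rot [0.009 0.    0.144] t 11.48
```

View pics/w11.png

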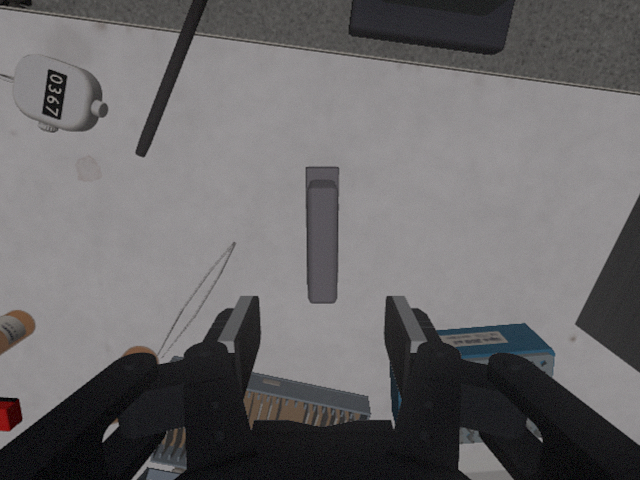

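The scraper stands upright at (322,240), released. On to the cover's grip.

drive_tool --pt "60 40 0 -60 0 0 0.05" --pt "60 80 40 -110 0 0 0.14" --pt "60 200 77 -139 0 0 0.14" --pt "60 200 77 -139 0 0 0.14" --pt "60 200 77 -139 0 0 0.14" --pt "60 200 77 -139 0 0 0.14" --pt "60 200 77 -139 0 0 0.14" --pt "60 200 77 -139 0 0 0.14"

```text
time: 12.15
eef_pos: [0.532, 0.0034, 0.3021]
eef_rot: [3.128, -0.001, 1.557]
wrist_force: [0.3, 0.8, 0.4]
gripper_width: 0.603
```

Run:
```python
from h import *
p=w(-.066,0); print(p)
tgt([p[0],p[1],.25],TH+np.pi/2)
```

```text
[0.43160585 0.2284222 ]
tgt [np.float64(0.43160585368840343), np.float64(0.22842219861791346), 0.25] shift [ 223.6 -104.2   51. ] rot [ 0.013 -0.002  0.122] t 12.15
```

drive_tool --pt "60 224 -104 51 0.013 0 0.12" --pt "60 224 -104 51 0.013 0 0.12" --pt "60 224 -104 51 0.013 0 0.12" --pt "60 224 -104 51 0.013 0 0.12" --pt "60 224 -104 51 0.013 0 0.12" --pt "60 224 -104 51 0.013 0 0.12" --pt "60 224 -104 51 0.013 0 0.12" --pt "60 224 -104 51 0.013 0 0.12"

```text
time: 12.82
eef_pos: [0.4305, 0.2302, 0.2491]
eef_rot: [-3.141, -0.001, 1.441]
wrist_force: [-0.1, -1.0, 0.8]
gripper_width: 0.599
```

Run:
```python
from h import *
f=grab('wrist','w12'); s=ctrl.read_state(); print(s['eef_pos'],s['eef_rot'],s['qpos'])
p=w(-.066,0)
tgt([p[0],p[1],.135],TH+np.pi/2)
print(proj(f,[[p[0],p[1],.15],[*w(-.066,.015),.15],[*w(-.066,-.015),.15]]))
```

```text
[0.43120165 0.22916109 0.24954858] [-3.14103792e+00 -1.13552064e-03  1.43938696e+00] [ 8.91255951e-01  3.42247251e-02 -3.57501008e-01 -1.15279910e-03
 -1.17839073e+00 -2.59302085e+00]
tgt [np.float64(0.43160585368840343), np.float64(0.22842219861791346), 0.135] shift [ -0.8   0.6 114.5] rot [-0.001 -0.001  0.004] t 12.87
[[319.55741665 246.8808916 ]
 [341.79327392 246.97951415]
 [297.31455005 246.78223796]]
```

View pics/w12.png

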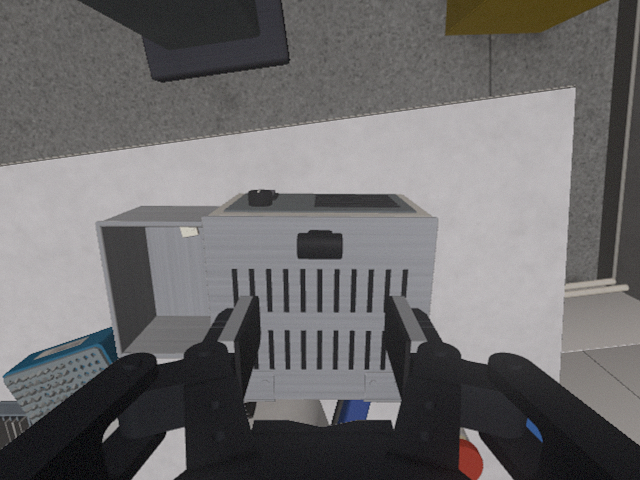

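The barrel at (320,246) agrees with the prediction. I'll go down and pinch it.

drive_tool --pt "60 -1 0.5 40 0 0 0" --pt "60 -1 0.5 80 0 0 0" --pt "60 -1 0.5 105 0 0 0" --pt "60 -1 0.5 114 0 0 0" --pt "60 -1 0.5 114 0 0 0" --pt "40 -1 0.5 114 0 0 0" --pt "30 -1 0.5 114 0 0 0" --pt "20 -1 0.5 114 0 0 0" --force 40

```text
time: 13.53
eef_pos: [0.4328, 0.2284, 0.1375]
eef_rot: [3.14, -0.003, 1.439]
wrist_force: [2.5, -3.8, 3.5]
gripper_width: 0.341
```

drive_tool --pt "10 0 0 0 0 0 0" --pt "10 0 0 0 0 0 0" --pt "10 0 0 0 0 0 0"

```text
time: 13.78
eef_pos: [0.4329, 0.2284, 0.1381]
eef_rot: [3.139, -0.003, 1.439]
wrist_force: [0.7, -2.3, -0.2]
gripper_width: 0.344
```

Run:
```python
from h import *
s=ctrl.read_state(); print(s)
# rows for cover arc: tool-frame (y forward= +x_st, z down), handle rel hinge (-.144,.032)
for a in np.arange(0,1.61,.1):
    x=-.144*np.cos(a)+.032*np.sin(a); z=.144*np.sin(a)+.032*np.cos(a)
    print(round(a,2), round((x+.144)*1000,1), round(-(z-.032)*1000,1))
```

```text
{'time': 13.7833, 'qpos': array([ 8.88181033e-01,  1.36487525e-01, -5.21300198e-01,  2.77488817e-04,
       -9.08863109e-01, -2.59061180e+00]), 'qd': array([ 0.00162811,  0.00544547, -0.0032348 , -0.00104627,  0.00255002,
        0.00138896]), 'joint_efforts': array([  1.52474497, -36.41526103,  25.84659934,   5.2950123 ,
         0.52279579,   0.0404492 ]), 'eef_pos': array([0.43294905, 0.22835917, 0.13812042]), 'eef_rot': array([ 3.1392353 , -0.00341703,  1.43933602]), 'wrist_force': array([ 0.65465643, -2.25000089, -0.22590137]), 'moment': array([-0.99295103, -0.35337831, -0.00288358]), 'gripper_width': 0.34382827082877165}
0.0 0.0 -0.0
0.1 3.9 -14.2
0.2 9.2 -28.0
0.3 15.9 -41.1
0.4 23.8 -53.6
0.5 33.0 -65.1
0.6 43.2 -75.7
0.7 54.5 -85.2
0.8 66.6 -93.6
0.9 79.6 -100.7
1.0 93.1 -106.5
1.1 107.2 -110.8
1.2 121.6 -113.8
1.3 136.3 -115.3
1.4 151.1 -115.3
1.5 165.7 -113.9
1.6 180.2 -111.0
```

Pinched at 29 mm. I'll swing the cover along the arc with the tool still pointing down.

drive_tool --pt "10 0 1.8 -7 0 0 0" --pt "10 0 3.9 -14.2 0 0 0" --pt "10 0 6.4 -21 0 0 0" --pt "10 0 9.2 -28 0 0 0" --pt "10 0 15.9 -41 0 0 0" --pt "10 0 23.8 -53.6 0 0 0" --pt "10 0 33 -65 0 0 0" --pt "10 0 43.2 -75.7 0 0 0"

```text
time: 14.45
eef_pos: [0.4754, 0.2225, 0.2144]
eef_rot: [3.14, -0.003, 1.439]
wrist_force: [4.2, -0.3, -12.5]
gripper_width: 0.34
```

Run:
```python
from h import *
s=ctrl.read_state(); print(s['wrist_force'],s['gripper_width'],s['eef_pos'],s['eef_rot'])
p0=np.array([0.43294905, 0.22835917, 0.13812042]); d=s['eef_pos']-p0
print(d[:2]@AX,d[:2]@AY,d[2])
grab('wrist','w13')
```

```text
[  4.22118199  -0.34794356 -12.51465652] 0.34004959949388175 [0.47539749 0.22248313 0.21437755] [ 3.14044236 -0.00349916  1.43929332]
0.04285312873899393 -8.371151820970418e-05 0.07625712716861865
```

View pics/w13.png

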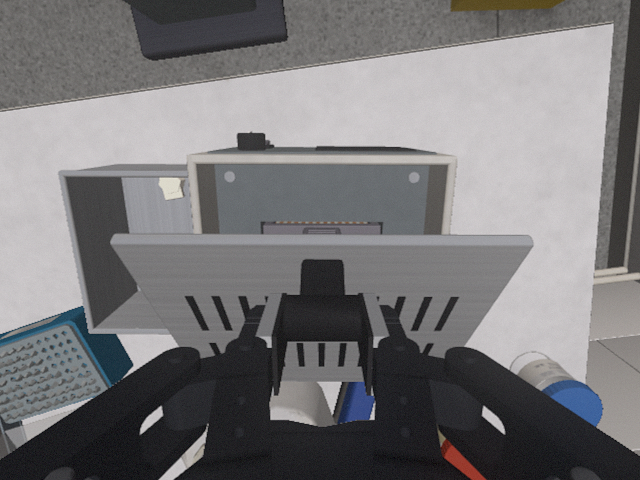

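drive_tool --pt "10 0 11.3 -9.5 0 0 0" --pt "10 0 23.4 -17.9 0 0 0" --pt "10 0 36.4 -25 0 0 0" --pt "10 0 49.9 -30.8 0 0 0" --pt "10 0 64 -35.1 0 0 0" --pt "10 0 78.4 -38.1 0 0 0" --pt "10 0 93.1 -39.6 0 0 0" --pt "10 0 107.9 -39.6 0 0 0"

```text
time: 15.17
eef_pos: [0.5832, 0.2077, 0.2558]
eef_rot: [-3.141, -0.002, 1.44]
wrist_force: [-3.5, 0.0, -5.2]
gripper_width: 0.338
```

Run:
```python
from h import *
s=ctrl.read_state(); print(s['wrist_force'],s['gripper_width'],s['eef_pos'],s['eef_rot'])
p0=np.array([0.43294905, 0.22835917, 0.13812042]); d=s['eef_pos']-p0
print(d[:2]@AX,d[:2]@AY,d[2], 'want .151 0 .115')
```

```text
[-3.45514753  0.0284158  -5.24599275] 0.3381975463468693 [0.58323572 0.20768952 0.2558457 ] [-3.14129290e+00 -2.12772826e-03  1.43970502e+00]
0.1517013242125053 -0.00016343414571879793 0.11772527954772441 want .151 0 .115
```

Then on to about 1.65 rad, where I'll release by opening sideways.

drive_tool --pt "10 0 14.6 1.8 0 0 0" --pt "10 0 29 5 0 0 0" --pt "10 0 36 7 0 0 0" --pt "10 0 36 7 0 0 0" --pt "45 0 36 7 0 0 0" --pt "55 0 36 7 0 0 0" --pt "55 0 36 7 0 0 0" --pt "55 0 36 7 0 0 0"

```text
time: 15.83
eef_pos: [0.6187, 0.2034, 0.2491]
eef_rot: [3.142, -0.003, 1.44]
wrist_force: [0.5, -0.2, 0.1]
gripper_width: 0.552
```

drive_tool --pt "55 0 0 -20 0 0 0" --pt "55 0 0 -40 0 0 0" --pt "55 0 0 -60 0 0 0" --pt "55 0 -20 -70 0 0 0" --pt "55 0 -50 -70 0 0 0" --pt "55 0 -90 -70 0 0 0" --pt "55 0 -130 -70 0 0 0" --pt "55 0 -130 -70 0 0 0"

```text
time: 16.5
eef_pos: [0.4847, 0.2201, 0.3203]
eef_rot: [3.141, -0.005, 1.442]
wrist_force: [-0.3, -0.1, -0.6]
gripper_width: 0.551
```

Run:
```python
from h import *
s=ctrl.read_state(); print(s['wrist_force'],s['gripper_width'],s['eef_pos'],st(s['eef_pos']),s['eef_rot'],s['qpos'])
grab('wrist','w14'); a=grab('side','s14')
cv2.imwrite('pics/s14b.png',cv2.resize(a['img'][130:300,130:330],(800,680))[:600])
```

```text
[-0.30122681 -0.10663378 -0.58717742] 0.5514010696562495 [0.48465288 0.22010291 0.32034441] [-0.01231529 -0.00107177] [ 3.14147196 -0.00532969  1.44222941] [ 0.79256422  0.07296498 -0.15453073 -0.00321389 -1.33898478 -2.49119617]
```

View pics/w14.png

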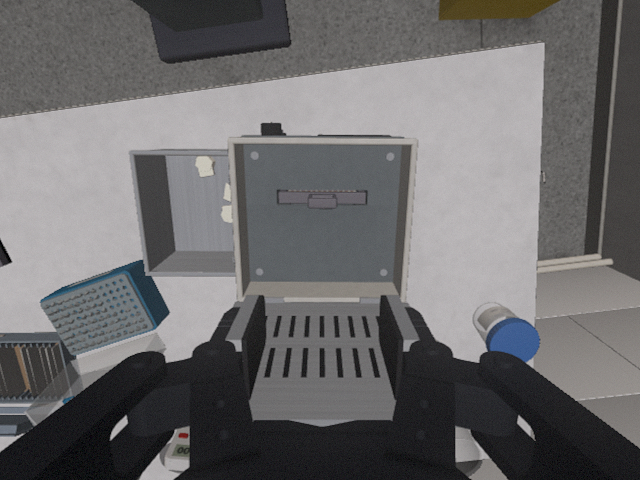

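View pics/s14b.png

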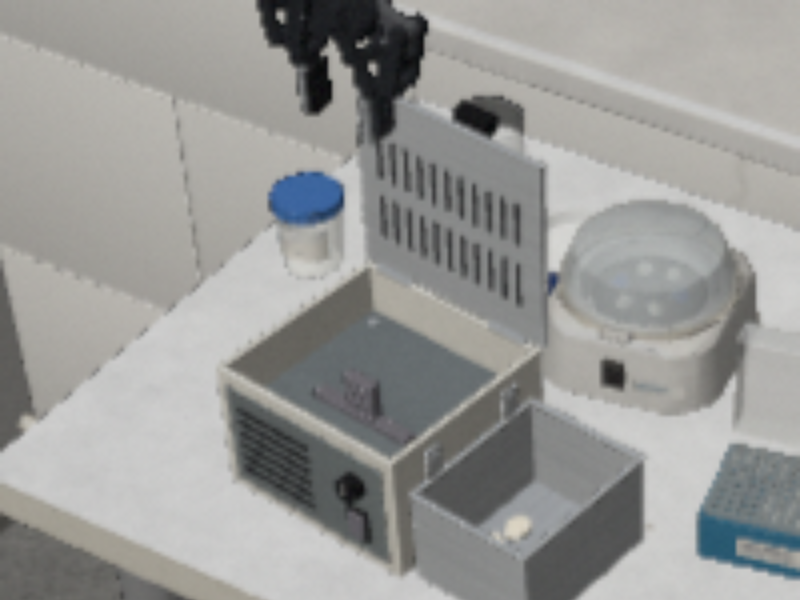

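The cover stands open and upright by itself. The filter slot is at (322,198) with its tab at (322,201). I'll turn the jaws to the tab's thickness direction and check the tab's position.

Run:
```python
from h import *
f=grab('wrist'); print(st(onz(f,322,202,.112)[:2]), st(onz(f,322,198,.080)[:2]))
p=w(-.02,0); tgt([p[0],p[1],.26],TH+np.pi)
big=cv2.resize(f['img'][170:230,265:380],None,fx=6,fy=6); cv2.imwrite('pics/tab.png',big)
```

```text
[-0.01801996  0.00089702] [-0.01644289  0.00107943]
tgt [np.float64(0.4771835920267889), np.float64(0.22220369655088287), 0.26] shift [ -0.2 -12.3  60. ] rot [ 0.004 -0.002 -1.564] t 16.65
```

View pics/tab.png

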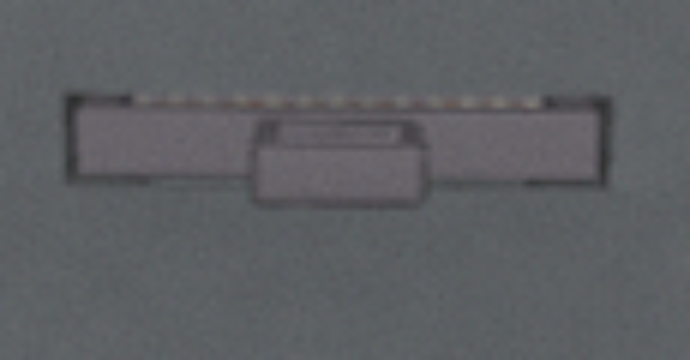

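drive_tool --pt "40 0 0 0 0 0 -0.125" --pt "40 0 0 0 0 0 -0.25" --pt "40 0 0 0 0 0 -0.375" --pt "40 0 0 0 0 0 -0.5" --pt "40 0 0 0 0 0 -0.62" --pt "40 0 0 0 0 0 -0.74" --pt "40 0 0 0 0 0 -0.86" --pt "40 0 0 0 0 0 -0.98"

```text
time: 17.32
eef_pos: [0.4903, 0.2206, 0.3195]
eef_rot: [3.138, -0.001, 2.427]
wrist_force: [-0.9, -0.2, -0.2]
gripper_width: 0.397
```

Run:
```python
from h import *
p=w(-.02,0); tgt([p[0],p[1],.26],TH+np.pi)
```

```text
tgt [np.float64(0.4771835920267889), np.float64(0.22220369655088287), 0.26] shift [10.9 -7.6 59.5] rot [ 0.004 -0.    -0.579] t 17.32
```

drive_tool --pt "40 11 -8 20 0.004 0 -0.12" --pt "40 11 -8 40 0.004 0 -0.24" --pt "40 11 -8 59 0.004 0 -0.36" --pt "40 11 -8 59 0.004 0 -0.48" --pt "40 11 -8 59 0.004 0 -0.579" --pt "40 11 -8 59 0.004 0 -0.579" --pt "40 11 -8 59 0.004 0 -0.579"

```text
time: 17.9
eef_pos: [0.4775, 0.2219, 0.2601]
eef_rot: [-3.141, -0.0, 3.002]
wrist_force: [-1.0, 0.0, 0.8]
gripper_width: 0.403
```

Run:
```python
from h import *
f=grab('wrist','w15'); p=w(-.02,0); tgt([p[0],p[1],.087],TH+np.pi)
print(proj(f,[[*w(-.02,0),.112],[*w(-.025,.014),.112],[*w(-.015,.014),.112],[*w(-.025,-.014),.112],[*w(-.015,-.014),.112]]))
```

```text
tgt [np.float64(0.4771835920267889), np.float64(0.22220369655088287), 0.087] shift [  0.2   0.3 173.3] rot [-0.    -0.    -0.004] t 17.95
[[322.60772956 227.96886114]
 [328.8506018  244.74299891]
 [316.50016769 244.79229974]
 [328.87901306 210.69444707]
 [316.19831956 210.74724865]]
```

View pics/w15.png

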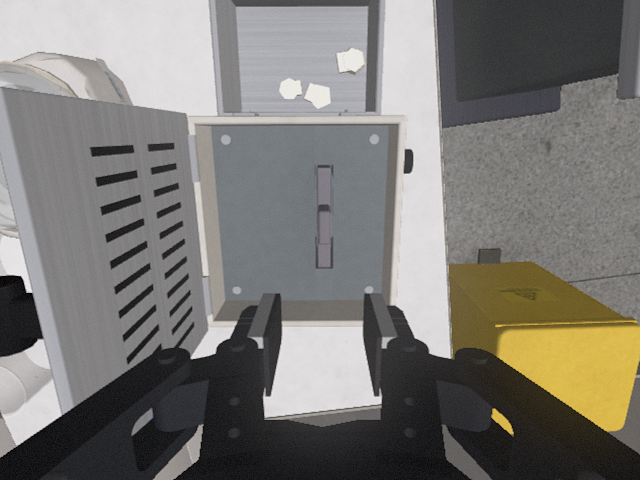

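Run:
```python
from h import *
im=cv2.imread('pics/w15.png'); cv2.imwrite('pics/tab2.png',cv2.resize(im[155:280,295:355],None,fx=4.8,fy=4.8))
```

```text
(no output)
```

View pics/tab2.png

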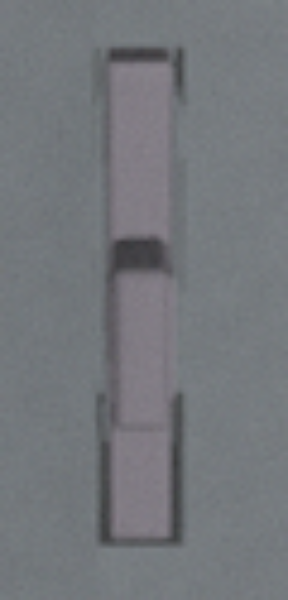

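drive_tool --pt "40 1.3 0.3 40 0 0 -0.004" --pt "40 1.3 0.3 80 0 0 -0.004" --pt "40 1.3 0.3 115 0 0 -0.004" --pt "40 1.3 0.3 145 0 0 -0.004" --pt "40 1.3 0.3 162 0 0 -0.004" --pt "40 1.3 0.3 171 0 0 -0.004" --pt "40 1.3 0.3 173 0 0 -0.004" --pt "40 1.3 0.3 173 0 0 -0.004"

```text
time: 18.62
eef_pos: [0.4766, 0.2226, 0.0875]
eef_rot: [-3.141, -0.0, 3.004]
wrist_force: [0.4, 0.8, 0.2]
gripper_width: 0.399
```

Run:
```python
from h import *
s=ctrl.read_state(); print(s['wrist_force'],s['eef_pos'],s['eef_rot'],st(s['eef_pos'])); f=grab('wrist','w16')
```

```text
[0.44705103 0.76082971 0.18901551] [0.4765853  0.22261021 0.08751176] [-3.14103424e+00 -1.98884003e-04  3.00446033e+00] [-0.02064775  0.0003219 ]
```

View pics/w16.png

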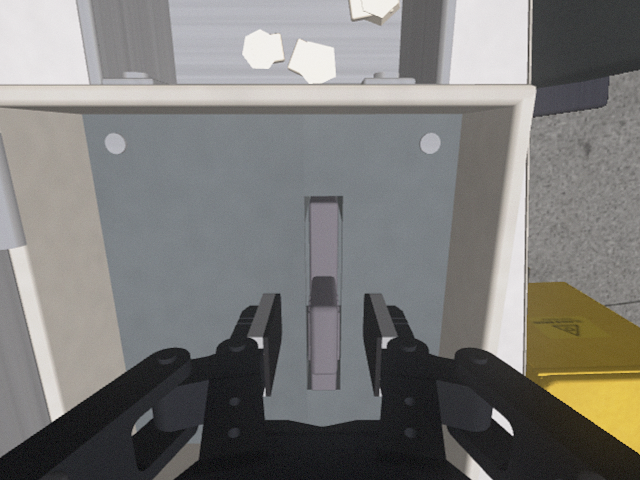

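The tab, at about (323,320), sits midway between the pads. I'll close on it.

drive_tool --pt "20 0 0 0 0 0 0" --pt "0 0 0 0 0 0 0" --pt "0 0 0 0 0 0 0" --pt "0 0 0 0 0 0 0" --pt "0 0 0 0 0 0 0" --pt "0 0 0 0 0 0 0" --force 50

```text
time: 19.17
eef_pos: [0.4778, 0.2237, 0.0899]
eef_rot: [3.139, 0.003, 3.005]
wrist_force: [-1.4, 0.5, 7.4]
gripper_width: 0.106
```

drive_tool --pt "0 0 0 -6 0 0 0" --pt "0 0 0 -14 0 0 0" --pt "0 0 0 -24 0 0 0" --pt "0 0 0 -36 0 0 0"

```text
time: 19.5
eef_pos: [0.4775, 0.2235, 0.1268]
eef_rot: [3.139, 0.003, 3.005]
wrist_force: [1.3, 0.3, -1.3]
gripper_width: 0.106
```

Run:
```python
from h import *
s=ctrl.read_state(); print(s['wrist_force'],s['moment'],s['gripper_width'],s['eef_pos'],s['eef_rot'],st(s['eef_pos'])); f=grab('wrist','w17')
```

```text
[ 1.34471021  0.29266859 -1.26861272] [0.04036648 0.00599202 0.06035382] 0.10633666158056364 [0.47749627 0.22345488 0.12680753] [3.13915350e+00 2.51158167e-03 3.00505302e+00] [-0.01985934  0.00128197]
```

View pics/w17.png

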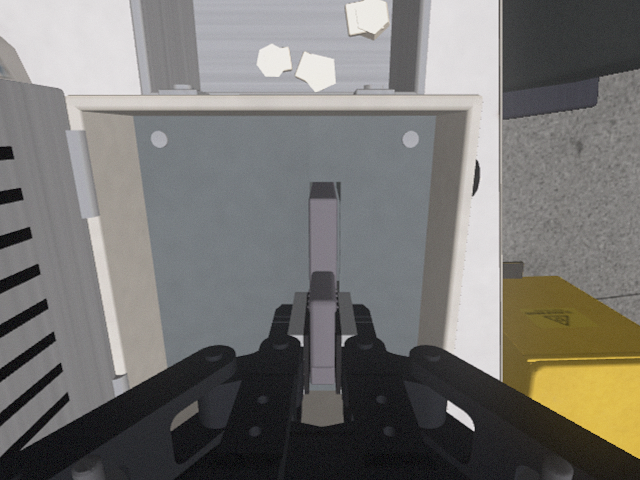

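It draws out freely, with low force and the grip unchanged. I'll lift it straight out.

drive_tool --pt "0 0 0 -18 0 0 0" --pt "0 0 0 -36 0 0 0" --pt "0 0 0 -56 0 0 0" --pt "0 0 0 -78 0 0 0" --pt "0 0 0 -100 0 0 0" --pt "0 0 0 -118 0 0 0" --pt "0 0 0 -126 0 0 0" --pt "0 0 0 -126 0 0 0"

```text
time: 20.22
eef_pos: [0.4787, 0.2243, 0.2577]
eef_rot: [3.134, 0.008, 3.006]
wrist_force: [1.1, 0.2, -1.1]
gripper_width: 0.105
```

Run:
```python
from h import *
s=ctrl.read_state(); print(s['wrist_force'],s['gripper_width'],s['eef_pos']); grab('wrist','w18')
p=w(0,-.1375); print(p); tgt([p[0],p[1],.255],np.pi)
```

```text
[ 1.05267245  0.23543136 -1.1392292 ] 0.10521944249434505 [0.47865851 0.22434181 0.25768968]
[0.47841209 0.0832622 ]
tgt [np.float64(0.4784120862126803), np.float64(0.08326219518417374), 0.255] shift [-1.950e+01 -1.394e+02  1.000e-01] rot [ 0.006  0.006 -0.136] t 20.27
```

View pics/w18.png

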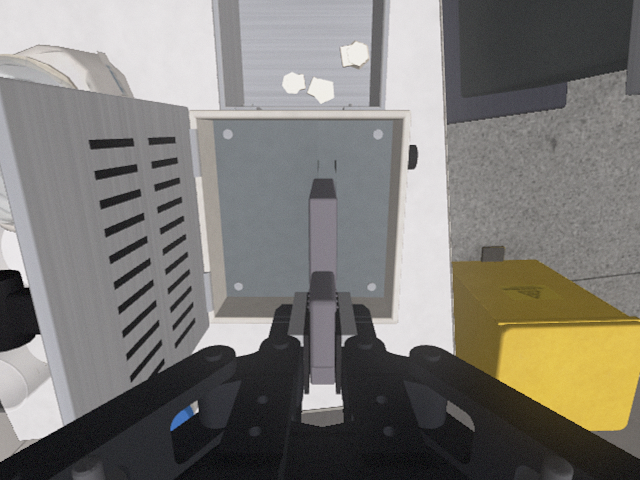

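The filter is out and held squarely. I'll move it smoothly over the bin, turning it square to the desk.

drive_tool --pt "0 -3 -19 -3 0.005 0.005 -0.03" --pt "0 -6 -42 -3 0.005 0.005 -0.06" --pt "0 -9 -66 -3 0.005 0.005 -0.09" --pt "0 -13 -90 -3 0.005 0.005 -0.11" --pt "0 -16 -114 -3 0.005 0.005 -0.136" --pt "0 -19 -132 -3 0.005 0.005 -0.136" --pt "0 -19 -139 -3 0.005 0.005 -0.136" --pt "0 -19 -139 -3 0.005 0.005 -0.136"

```text
time: 20.93
eef_pos: [0.4771, 0.0822, 0.2568]
eef_rot: [3.141, -0.001, 3.139]
wrist_force: [-0.3, 0.5, -2.5]
gripper_width: 0.104
```

drive_tool --pt "0 0 0 0 0 0 0" --pt "0 0 0 0 0 0 0" --pt "0 0 0 0 0 0 0" --pt "0 0 0 0 0 0 0" --pt "0 0 0 0 0 0 0"

```text
time: 21.35
eef_pos: [0.4771, 0.0828, 0.2567]
eef_rot: [3.142, -0.001, 3.14]
wrist_force: [-0.3, -0.2, -1.5]
gripper_width: 0.108
```

Run:
```python
from h import *
grab('wrist','w19'); a=grab('side'); b=grab('scene')
cv2.imwrite('pics/s19.png',cv2.resize(a['img'][130:330,130:400],(780,578)))
cv2.imwrite('pics/c19.png',cv2.resize(b['img'][200:360,180:420],(780,520)))
s=ctrl.read_state(); print(s['time'],s['wrist_force'],s['gripper_width'],s['eef_pos'],s['eef_rot'],st(s['eef_pos']),abs(s['qd']).max())
```

```text
21.5 [ 0.15320305 -0.5998872  -1.82187782] 0.10601822536204304 [0.47708419 0.08247445 0.25680578] [ 3.14144875e+00 -5.80716846e-04  3.13983079e+00] [-0.00120922 -0.13846002] 0.0034008167167752265
```

View pics/w19.png

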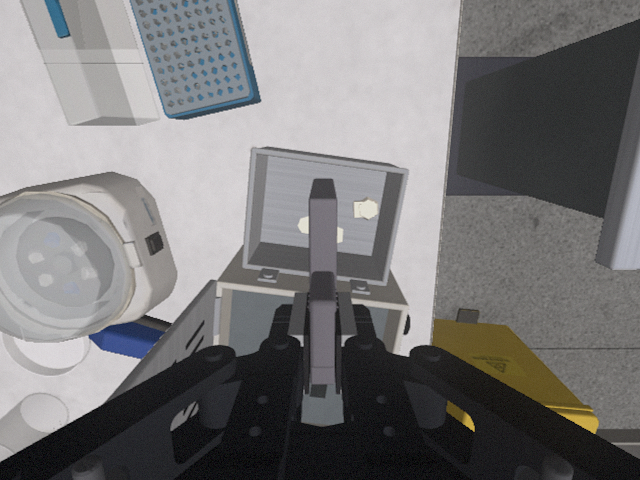

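View pics/s19.png

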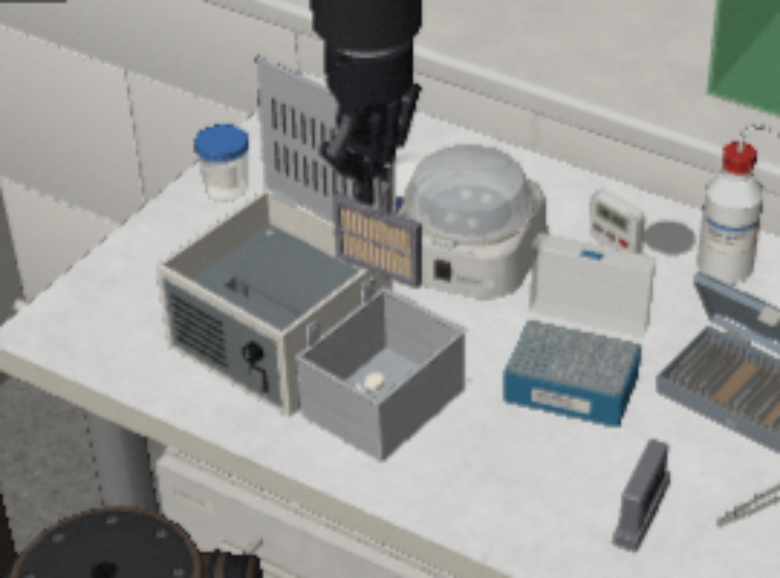

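View pics/c19.png

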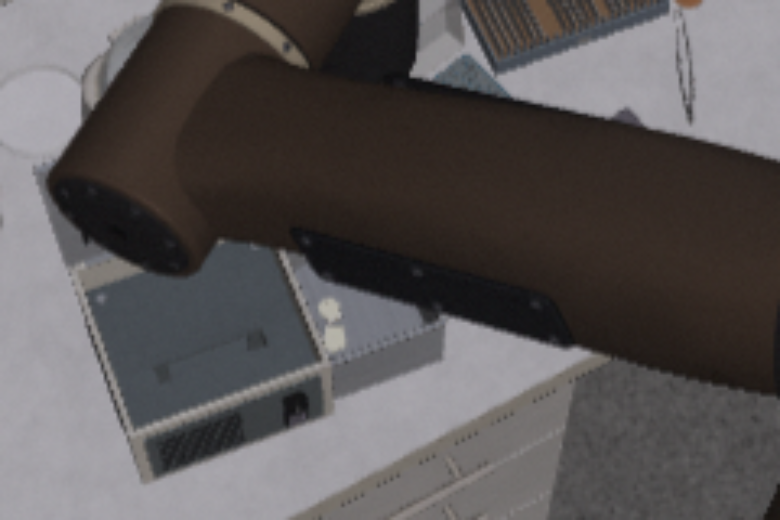

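```bash
python3 -c "
from bench import ctrl
print(ctrl.hand_in())"
```

```text
the job is handed in; nothing more can be done
None
```

The job is done and handed in after about 21.5 s of the 70 s allowed; the hand-in gave no verdict.

- **Chips:** I swept all three off the shut cover into the bin with the scraper. Just before hand-in, the wrist and side pictures together showed two of them clearly. The filter partly hid the third, but the wrist picture taken before I moved over the bin shows all three inside.
- **Scraper:** It stands upright and released where it was found, seen again in the last side picture.
- **Cover:** I swung it to about 1.65 rad (worked out from the swing, not measured directly). It stayed upright by itself after release, and the later pictures still show it upright.
- **Filter:** I drew it straight up by the tab with no extra force and it is still gripped at about 9 mm.
    - **Position:** It is about 1–2 mm from the bin middle in plan, with its centre about 0.227 m up and its lower edge about 0.175 m.
    - **Attitude and motion:** It is square to the desk front within 0.01 rad by the tool's reading, and the arm is still.

No check failed. The two fixed cameras and the wrist camera disagreed by up to 6 mm on the station's position. I used the wrist measurement, which put the grip barrel within 1 mm of where it should be. I did not measure the cups, vial or tally counter at the end, but the arm never went near them.

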